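# Hold the egg shop's cash box unlocked

### The job

Take the green-headed key out of the key stand, push it fully home in the lock on top of the cash box (its pins are sticky: rock the key a little if it binds), then turn it clockwise a quarter turn as far as it goes. The lock springs back, so finish while still gripping the key and holding it turned, and leave the other keys and the goods on the counter where they are.

Things in the scene. Friction and masses are not known exactly. Their poses are not given: they have to be found in the camera images.
- key_green: Steel key with a green head (mm, 60 g), upright in one of the stand's slots (which varies). Origin: centre of the underside of its collar (30 diameter, 4 thick), which rests on the stand; z up. Blade below: 13 wide (x), 5 thick (y), full width down to 26 below the origin, then tapering to a tip 4 wide at 33 below. Same both ways round (half a turn about z).
- green_head (a point): Grip point of the green key, 30 mm above its origin: middle of the flat plastic head, 30 wide (key x), 10 thick (key y, pinch across this), reaching from 13 to 45 above the key's origin. Below it a neck 16 x 8, then the collar. Axes as the key's.
- key_orange: Bystander: same as the green key but with an orange head and a blade 20 wide, too wide for the lock. In another slot of the stand.
- key_blue: Bystander: same as the green key but with a blue head and a blade 11 thick, too thick for the lock. In another slot of the stand.
- keystand: Light wooden block, fixed, 190 (its x) x 60 (y) x 45 mm high, origin under its centre. Three roomy slots 23 x 15, 42 deep, in its top at x = -60, 0 and +60, long side along x; the keys' x axes lie along the block's x.
- cashbox: Dark steel cash box, fixed, 180 (its x) x 220 (y) x 90 mm high, origin under its centre, drawer front at -x. The round brass lock is in its top, 20 towards -x and 40 towards +y of the centre, in a steel rim 52 across, 4 high. Dots on the box mark the ends of the white pointer's travel: red at the lock's -x side, green at its +y side.
- keyway (a point): Centre of the keyway's mouth on the lock's flat face, 95 mm above the counter; turns with the cylinder; z up. Slot 15 long (its x), 6.6 wide (y), 34 deep, long sides flared to 15 wide over the top 5 mm. White pointer on the +x side. Key home: its origin is here (collar flat on the face), its x along this x, either way round.
- pins (a point): Point in the slot 16 mm below its mouth, between two sticky spring-loaded steel balls that stand 3 mm into the slot from its two ends, 12 and 20 mm deep. Pushing the blade past them takes about 4 to 15 N downwards; if it binds, rock the key about 0.05 rad each way about its axis.
- plug (a joint): Turn of the lock cylinder, rad: 0 locked (start, pointer at the red dot), grows clockwise seen from above, stops at 1.57 (green dot). A spring drives it back: 0.024 N m at 0, 0.09 N m at 1.57. The blade has about 0.12 rad of play in the slot and may slip a little in the fingers, so turn the hand up to 0.2 rad further than the cylinder.
- carton_lime: Bystander: lime-green carton of six eggs, 107 x 152 x 70, origin under its centre.
- carton_brown: Bystander: brown carton of six eggs, 107 x 152 x 70, origin under its centre.
- honey_jar: Bystander: amber jar, 70 in diameter, 100 high, origin under its centre.
- coin_bowl: Bystander: white bowl, 110 across, 40 high, origin under its centre.
- calculator: Bystander: black pocket calculator, 130 x 80 x 18, origin under its centre.
Not all that is in view belongs to the job. Leave any purple look-alike of the key_green alone.

How it is judged:
By the outcome, as a careful person would: the job done as asked, in the order asked, and still so for the second after the job is handed in, while the arm keeps its last pose, push and grip.
It also fails if it takes over 58 s, if anything falls off the work surface, if the arm or the gripper's body presses on something with over 40 N, if the wrist force passes 120 N, or if a joint passes its speed limit or range.

### The arm

A 6-joint arm with a two-finger parallel gripper is mounted at the origin on the work surface. World frame = base frame: x ahead of the robot, y to its left, z up, the work surface at z = 0. Lengths are in mm, angles in rad, forces in N, time in s.
With the tool pointing down it reaches from about 400 to 825 mm from the base axis. Payload 7 kg.
Tool frame: the origin (TCP) lies between the finger pads; the fingertips stand 25 mm ahead of it and the grasp point (between the pads) lies 6 mm ahead of it; z points along the fingers, x is the direction in which the jaws open and shut, and the axes are right-handed (so a half turn about z gives the same grasp; the last joint's range is limited). The gripper opens to 88 mm and grips with 3 to 60 N. Pads are 19 mm wide; open, the fingers measure 130 mm over their backs; the gripper's body (78 mm by 193 mm) begins 47 mm behind the grasp point.
Start: joints at [-1.055, 0.359, 0.012, 0, -1.224, -0.288], TCP at [152.413, -657.545, 251.561] pointing down, gripper open.
Joint ranges: [-3.07, 3.07], [-1.43, 2.12], [-1.02, 1.25], [-3.03, 1.67], [-3.05, -0], [-3.03, 3.03]. Speed limits (rad/s): [2.39, 2.39, 3.01, 3.14, 3.14, 3.14].

### API

Orientations are given as [roll, pitch, yaw] about the fixed x, y, z axes, in that order (R = Rz(yaw) Ry(pitch) Rx(roll)).
In Python, from plant import arm gives the robot as it stands.
- The arm moves only by the tool send_rows, never from a script. Its arguments are lists of equal length, an entry for each row: "translation": the shift along the tool's x, y, z in m, a list of three; "rotation": the turn, a rotation vector about the tool's x, y, z in units of 6 degrees (1.0 is 6 degrees), a list of three; "grip": the closure, from 0 (fully open) to 1 (shut). A call has 1 to 20 rows; each row shifts and turns the commanded pose from where the row before left it, along the tool's axes as they then stand; what a row does not reach is not made up. A row lasts 1/12 s, in which the tool goes at most 41.7 mm and 7.16 degrees, less where a joint would pass 70% of its speed; a pose out of reach is approached as far as the arm can. A call is refused whole if a number of a shift passes 0.0417 or a number of a turn 1, either way. A call with a gripper value outside its range is refused whole. The fingers move at their own pace and stop on an object; "squeeze" is the grip in N (left out, the last holds). Time passes only in rows, so rows that do not move let the fingers close. It gives the time, the measured TCP pose, the force and the opening at its end, in the units of the state.
- arm.get_obs(): the state, without advancing time (a new reading comes with each control period).
- arm.grab_frame(name): name is "scene" or "side" or "wrist"; returns the picture (420x560x3 uint8, blue, green, red); there is no depth.
- arm.camera_model(name): a dict with "intrinsics" (3x3 intrinsics, pixels), "world_from_camera" (4x4, takes a point from camera to world coordinates). Camera axes: x right, y down, z forward; pixel columns grow to the right and rows downward; lengths in mm; the calibration is good to about 2 mm. A picture is of the moment at which its call begins: read the wrist's pose just before it. camera_model takes no time and is no camera call; for the wrist camera it gives the pose at the moment of the call.
- arm.finish_job(): hands the job in, once; it reports no verdict.
The state is a dict: "time": time; "joints": joint angles; "qvel": joint speeds; "joint_torque": joint torques, N m; "eef_pos": TCP position; "eef_rot": TCP orientation; "wrist_force": force on the tool from outside, world axes, zero at the start; "wrist_torque": the same for the moment, N m; "grip_width": finger opening in mm.
Only numpy, scipy, OpenCV 4.12 (cv2) and the standard library are available. Lean on these libraries where they do the work, as an engineer would, in place of code of your own. Each camera call takes 0.05 s, during which the arm holds its last target.

## Working session

There is one attempt and no reset: what is moved stays moved. The work goes in short steps, Python scripts to look and compute and a tool call to move; the robot and the scene stay as the last step left them, time stands still between calls to the robot, and variables do not carry over. Pictures are saved under pics/ and viewed, and the job is handed in when it is done.

Besides the shell and the picture viewer there is one more tool, called by a JSON object that holds its "method" and its "body". send_rows: Moves the arm, as the interface text tells. Its arguments: {"type":"object","properties":{"translation":{"type":"array","items":{"type":"array","items":{"type":"number"}}},"rotation":{"type":"array","items":{"type":"array","items":{"type":"number"}}},"grip":{"type":"array","items":{"type":"number"}},"squeeze":{"type":"number"}},"required":["translation","rotation","grip"]}

```bash
ls; mkdir -p pics; python3 - <<'E'
from plant import arm
import cv2
o=arm.get_obs()
for k,v in o.items(): print(k,v)
for n in("scene","side","wrist"):
    m=arm.camera_model(n); print(n,m)
    cv2.imwrite(f"pics/{n}0.png",arm.grab_frame(n))
E
```

```text
pics
time 0.0
joints [-1.05491920e+00  3.59413600e-01  1.11037036e-02 -3.78183197e-04
 -1.22408685e+00 -2.88056259e-01]
qvel [ 1.24371437e-03 -2.03778665e-03 -9.73726276e-06  2.00083868e-03
  4.62356765e-04  4.47543440e-04]
joint_torque [ 6.10137395e-04 -5.82725322e+01  2.93051791e+01  6.99672371e+00
  7.16711045e-03 -1.24096709e-04]
eef_pos [ 152.32011213 -657.15172628  250.61983335]
eef_rot [-3.14147881e+00 -1.63549092e-03  1.79848831e+00]
wrist_force [0.84783581 0.60742115 0.14109872]
wrist_torque [-0.03879871  0.02501681 -0.01649133]
grip_width 87.43233190784787
scene {'intrinsics': array([[481.95871322,   0.        , 286.62325538],
       [  0.        , 481.95871322, 210.78526868],
       [  0.        ,   0.        ,   1.        ]]), 'world_from_camera': array([[ 7.02374500e-01,  4.41137158e-01, -5.58630530e-01,
         1.36815266e+03],
       [ 7.11775723e-01, -4.27844074e-01,  5.57068011e-01,
        -7.81688899e+02],
       [ 6.73663776e-03, -7.88890015e-01, -6.14497487e-01,
         9.50908185e+02],
       [ 0.00000000e+00,  0.00000000e+00,  0.00000000e+00,
         1.00000
[... 388 characters left out ...]
.07529580e-02, -7.28098528e-01, -6.85158265e-01,
         9.88790085e+02],
       [ 0.00000000e+00,  0.00000000e+00,  0.00000000e+00,
         1.00000000e+00]])}
wrist {'intrinsics': array([[330.06337977,   0.        , 278.10736668],
       [  0.        , 330.06337977, 209.6164561 ],
       [  0.        ,   0.        ,   1.        ]]), 'world_from_camera': array([[-2.25784693e-01,  9.27355418e-01,  2.98384317e-01,
         7.13517385e+01],
       [ 9.74175701e-01,  2.14389991e-01,  7.08423342e-02,
        -6.76397512e+02],
       [ 1.72541141e-03,  3.06673866e-01, -9.51813092e-01,
         3.84420495e+02],
       [ 0.00000000e+00,  0.00000000e+00,  0.00000000e+00,
         1.00000000e+00]])}
```

View pics/scene0.png

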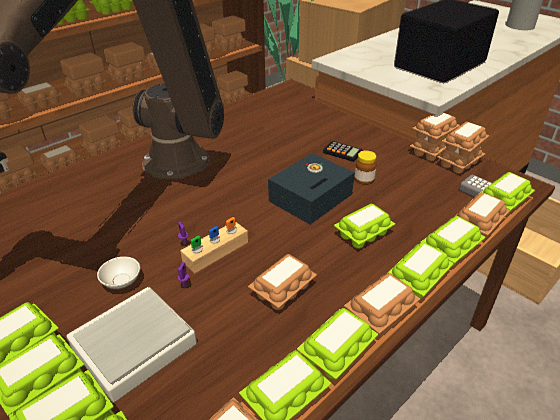

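View pics/side0.png

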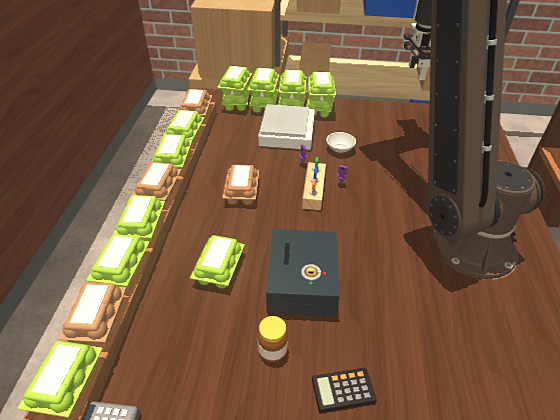

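View pics/wrist0.png

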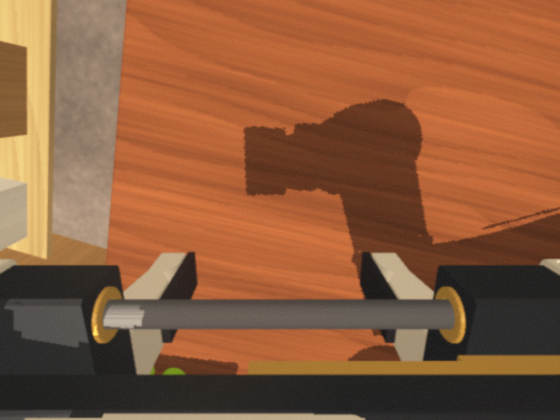

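The scene view shows the stand with green (196,242), blue (214,233) and orange (231,224) heads. Purple look-alikes are at (182,235) and (184,275), and the cash box lock is at (315,168). I'll enlarge both views to confirm.

```bash
python3 - <<'E'
import cv2,numpy as np
a=cv2.imread("pics/scene0.png");b=cv2.imread("pics/side0.png")
f=lambda im,x,y,w,h:cv2.resize(im[y:y+h,x:x+w],(400,300),interpolation=cv2.INTER_CUBIC)
cv2.imwrite("pics/crop0.png",np.vstack([np.hstack([f(a,170,210,88,66),f(a,275,145,80,60)]),np.hstack([f(b,280,145,88,66),f(b,270,240,80,60)])]))
E
```

```text
(no output)
```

View pics/crop0.png

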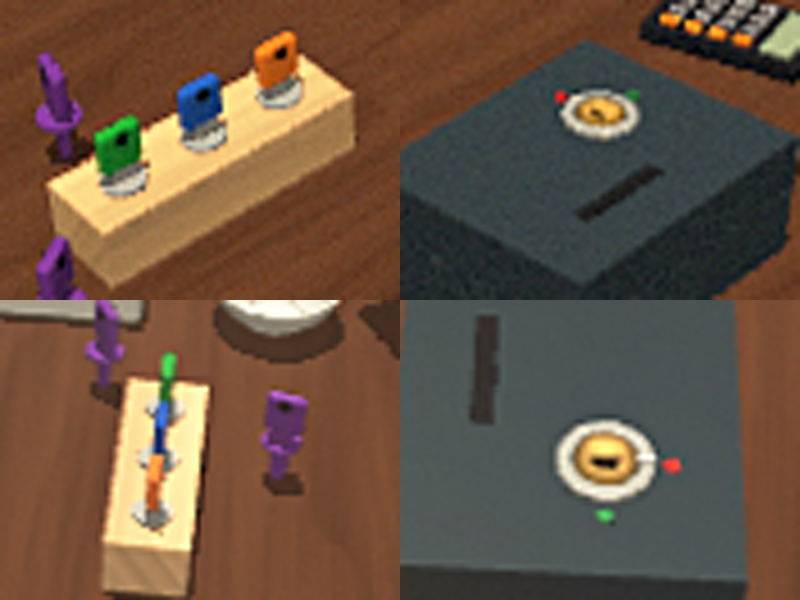

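```bash
cat > h.py <<'E'
import cv2,numpy as np
def ray(m,uv):
    K=m["intrinsics"];T=m["world_from_camera"]
    d=T[:3,:3]@np.linalg.solve(K,np.array([uv[0],uv[1],1.]));return T[:3,3],d/np.linalg.norm(d)
def plane(m,uv,z):
    o,d=ray(m,uv);return o+d*(z-o[2])/d[2]
def tri(rs):
    A=np.zeros((3,3));b=np.zeros(3)
    for o,d in rs:
        P=np.eye(3)-np.outer(d,d);A+=P;b+=P@o
    x=np.linalg.solve(A,b);return x,[round(float(np.linalg.norm((np.eye(3)-np.outer(d,d))@(x-o))),1) for o,d in rs]
def blobs(im,lo,hi,box=None,amin=4):
    h=cv2.cvtColor(im,cv2.COLOR_BGR2HSV);m=cv2.inRange(h,np.array(lo),np.array(hi))
    if box:
        k=np.zeros_like(m);x0,y0,x1,y1=box;k[y0:y1,x0:x1]=1;m=m*k
    n,l,s,c=cv2.connectedComponentsWithStats(m)
    return [(int(s[i,4]),c[i].round(1),s[i,:4]) for i in np.argsort(-s[1:,4])+1 if s[i,4]>=amin]
def proj(m,p):
    T=np.linalg.inv(m["world_from_camera"]);q=m["intrinsics"]@(T[:3,:3]@p+T[:3,3]);return q[:2]/q[2]
E
python3 - <<'E'
from plant import arm
from h import *
ms={n:arm.camera_model(n) for n in("scene","side")}
im={n:cv2.imread(f"pics/{n}0.png") for n in ms}
bx={"scene":(170,205,260,280),"side":(295,145,335,200)}
bl={"scene":(290,150,345,185),"side":(290,255,335,290)}
R={}
for c,lo,hi,B in [("green",(50,120,50),(75,255,255),bx),("blue",(100,120,60),(125,255,255),bx),("orange",(5,200,150),(17,255,255),bx),
  ("brass",(12,80,100),(30,255,255),bl),("red",(0,170,120),(6,255,255),bl),("gdot",(50,100,80),(85,255,255),bl)]:
    r=[]
    for n in ms:
        b=blobs(im[n],lo,hi,B[n],2)[:2];print(c,n,b)
        if b:
            r.append(ray(ms[n],b[0][1]))
            if B is bl: print('   plane',plane(ms[n],b[0][1],95 if c=="brass" else 90).round(1))
            else: print('   plane',plane(ms[n],b[0][1],75).round(1))
    if len(r)==2: print(c,tri(r))
E
```

```text
green scene [(92, array([195.6, 241.6]), array([191, 235,  10,  14], dtype=int32))]
   plane [ 496.4 -262.    75. ]
green side [(21, array([316.4, 161. ]), array([315, 157,   4,  10], dtype=int32))]
   plane [ 494.7 -266.3   75. ]
green (array([ 495.80103637, -262.89338232,   76.33477533]), [1.5, 1.5])
blue scene [(82, array([213.2, 231.9]), array([209, 226,  10,  13], dtype=int32))]
   plane [ 497.3 -202.5   75. ]
blue side [(26, array([314.9, 172.4]), array([314, 167,   3,  12], dtype=int32))]
   plane [ 496.4 -203.7   75. ]
blue (array([ 496.84997054, -202.71065274,   75.30648968]), [0.6, 0.6])
orange scene [(73, array([230.2, 222.6]), array([226, 217,   9,  12], dtype=int32))]
   plane [ 498.6 -142.3   75. ]
orange side [(6, array([313. , 187.5]), array([313, 185,   1,   6], dtype=int32))]
   plane [ 498.2 -126.5   75. ]
orange (array([ 495.85254495, -137.30320391,   68.38919687]), [3.1, 3.1])
brass scene [(47, array([314.6, 166.9]), array([310, 164,  10,   7], dtype=int32)), (13, array([336.1, 150.8]), array([332, 150,   8,   3], dtype=int32))]
   plane [487.4 224.3  95. ]
brass side [(102, array([310.7, 271.2]), array([305, 266,  13,  11], dtype=int32))]
   plane [485.  227.5  95. ]
brass (array([485.19959166, 226.33588301,  93.24350681]), [0.3, 0.3])
red scene [(2, array([306.5, 164. ]), array([306, 164,   2,   1], dtype=int32))]
   plane [451.4 223.8  90. ]
red side [(6, array([324. , 272.5]), array([323, 272,   3,   2], dtype=int32))]
   plane [450.8 223.8  90. ]
red (array([451.03124377, 223.91611205,  89.93966809]), [0.3, 0.3])
gdot scene [(5, array([321.2, 163.4]), array([320, 163,   3,   2], dtype=int32))]
   plane [482.9 261.8  90. ]
gdot side [(9, array([310.7, 282.8]), array([309, 282,   4,   3], dtype=int32))]
   plane [482.7 260.5  90. ]
gdot (array([482.97746026, 261.14889009,  90.49882519]), [0.4, 0.4])
```

{"method": "send_rows", "body": {"translation": [[0.0219,0.0303,0],[0.0219,0.0303,0],[0.0219,0.0303,0],[0.0219,0.0303,0],[0.0219,0.0303,0],[0.0219,0.0303,0],[0.0219,0.0303,0],[0.0219,0.0303,0],[0.0219,0.0303,0],[0.0219,0.0303,0],[0.0219,0.0303,0],[0.0219,0.0303,0],[0.0219,0.0303,0],[0.0219,0.0303,0]], "rotation": [[0,0,0],[0,0,0],[0,0,0],[0,0,0],[0,0,0],[0,0,0],[0,0,0],[0,0,0],[0,0,0],[0,0,0],[0,0,0],[0,0,0],[0,0,0],[0,0,0]], "grip": [0.5,0.5,0.5,0.5,0.5,0.5,0.5,0.5,0.5,0.5,0.5,0.5,0.5,0.5], "squeeze": 30}}

```text
time: 1.32
eef_pos: [497.2, -261.3, 251.6]
eef_rot: [3.141, -0.0, 1.799]
wrist_force: [0.0, -1.4, -0.4]
grip_width: 43.9
```

{"method": "send_rows", "body": {"translation": [[0,0,0],[0,0,0],[0,0,0],[0,0,0],[0,0,0],[0,0,0],[0,0,0],[0,0,0],[0,0,0],[0,0,0],[0,0,0],[0,0,0],[0,0,0],[0,0,0],[0,0,0]], "rotation": [[0,0,-1],[0,0,-1],[0,0,-1],[0,0,-1],[0,0,-1],[0,0,-1],[0,0,-1],[0,0,-1],[0,0,-1],[0,0,-1],[0,0,-1],[0,0,-1],[0,0,-0.6],[0,0,0],[0,0,0]], "grip": [0.5,0.5,0.5,0.5,0.5,0.5,0.5,0.5,0.5,0.5,0.5,0.5,0.5,0.5,0.5]}}

```text
time: 2.57
eef_pos: [496.3, -263.0, 251.4]
eef_rot: [3.141, -0.0, 3.116]
wrist_force: [-0.4, -0.1, -0.8]
grip_width: 43.8
```

```bash
python3 - <<'E'
from plant import arm
import cv2,pickle
o=arm.get_obs();m=arm.camera_model("wrist");f=arm.grab_frame("wrist")
print(o["time"],o["eef_pos"],o["eef_rot"],o["joints"],o["grip_width"],o["wrist_force"])
cv2.imwrite("pics/w1.png",f);pickle.dump(m,open("w1.pkl","wb"))
E
```

```text
2.5667 [ 496.25718601 -263.0055348   251.38480054] [ 3.14144293e+00 -3.89206516e-04  3.11578514e+00] [-1.38901565e-01  1.73409470e-01 -2.41620246e-01 -1.14549169e-04
 -1.15617023e+00  1.13140186e-01] 43.769625653139194 [-0.38836442 -0.05826787 -0.83572266]
```

View pics/w1.png

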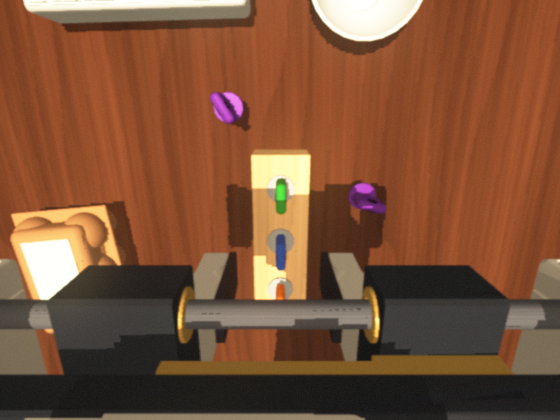

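Wrist view: green head at (281,196) in the stand's end slot, with blue (281,252) and orange (281,290) beside it. Purple look-alikes stand on the counter at (228,108) and (367,198).

```bash
python3 - <<'E'
from h import *
import pickle
m=pickle.load(open("w1.pkl","rb"));im=cv2.imread("pics/w1.png")
for c,lo,hi in [("green",(50,120,50),(75,255,255)),("blue",(105,120,40),(125,255,255)),("purple",(135,80,50),(160,255,255))]:
    for b in blobs(im,lo,hi,(200,80,400,290),60): 
        print(c,b, [plane(m,b[1],z).round(1) for z in (35,75,90)])
# head top edge ends (z=90) from mask rows
h=cv2.cvtColor(im,cv2.COLOR_BGR2HSV);g=cv2.inRange(h,(50,120,30),(75,255,255))[170:225,260:300]
for r in range(g.shape[0]):
    x=np.where(g[r])[0]
    if len(x): print(r+170,x[0]+260,x[-1]+260,end=' | ')
# stand edges
w=cv2.inRange(h,(12,40,120),(30,200,255))
print()
for r in (160,180,200,220,240):
    x=np.where(w[r,230:330])[0]+230; print(r,x[0],x[-1]+1,plane(m,(x[0],r),45).round(1),plane(m,(x[-1]+1,r),45).round(1))
x=281;col=np.where(w[130:260,265])[0]+130;print(col[0],plane(m,(281,col[0]),45).round(1))
E
```

```text
green (242, array([280.6, 196.8]), array([276, 183,  10,  30], dtype=int32)) [array([ 494.2, -248.5,   35. ]), array([ 494.2, -259.8,   75. ]), array([ 494.3, -264. ,   90. ])]
blue (174, array([280.1, 255.3]), array([277, 243,   8,  26], dtype=int32)) [array([ 496.4, -177.7,   35. ]), array([ 496.2, -197. ,   75. ]), array([ 496.2, -204.3,   90. ])]
purple (773, array([227. , 106.4]), array([210,  92,  34,  32], dtype=int32)) [array([ 546.2, -344.9,   35. ]), array([ 540.3, -345.1,   75. ]), array([ 538.1, -345.2,   90. ])]
purple (729, array([365.4, 198.1]), array([349, 183,  37,  31], dtype=int32)) [array([ 400.8, -244.6,   35. ]), array([ 411.5, -256.3,   75. ]), array([ 415.5, -260.7,   90. ])]
183 278 280 | 184 277 283 | 185 277 284 | 186 277 284 | 187 277 285 | 188 276 285 | 189 276 285 | 190 276 285 | 191 276 285 | 192 276 285 | 193 276 285 | 194 276 285 | 195 276 285 | 196 276 285 | 197 276 285 | 198 276 285 | 199 276 284 | 200 277 284 | 201 278 284 | 202 278 283 | 203 278 284 | 204 278 283 | 205 278 284 | 206 277 284 | 207 277 284 | 208 278 284 | 209 278 284 | 210 278 284 | 211 278 283 | 212 279 282 | 
160 250 319 [ 524.9 -291.6   45. ] [ 453.6 -289.7   45. ]
180 251 311 [ 524.9 -270.5   45. ] [ 461.8 -268.8   45. ]
200 252 310 [ 525.  -248.6   45. ] [ 462.8 -246.9   45. ]
220 252 309 [ 526.1 -225.8   45. ] [ 463.8 -224.2   45. ]
240 252 308 [ 527.3 -202.1   45. ] [ 464.8 -200.5   45. ]
149 [ 492.6 -302.    45. ]
```

```bash
python3 - <<'E'
import cv2
im=cv2.imread("pics/w1.png");cv2.imwrite("pics/w1c.png",cv2.resize(im[140:290,210:410],(800,600),interpolation=cv2.INTER_CUBIC))
E
```

```text
(no output)
```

View pics/w1c.png

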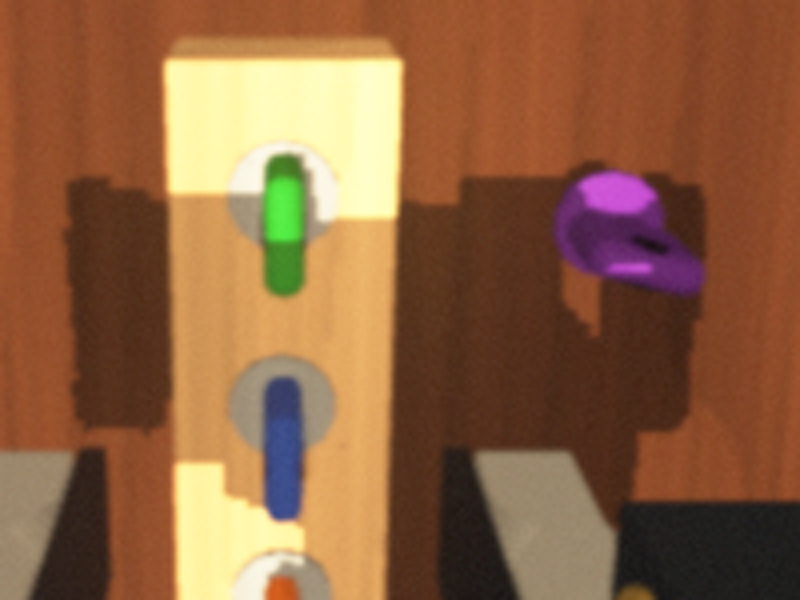

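{"method": "send_rows", "body": {"translation": [[0.0013,0.0005,0.0213],[0,0,0.0213],[0,0,0.0213],[0,0,0.0213],[0,0,0.0213],[0,0,0.0213],[0,0,0.0213],[0,0,0.0213],[0,0,0],[0,0,0],[0,0,0]], "rotation": [[0,0,0],[0,0,0],[0,0,0],[0,0,0],[0,0,0],[0,0,0],[0,0,0],[0,0,0],[0,0,0],[0,0,0],[0,0,0]], "grip": [0.5,0.5,0.5,0.5,0.5,0.5,0.5,0.5,0.5,0.5,0.5]}}

```text
time: 3.53
eef_pos: [495.9, -262.8, 82.2]
eef_rot: [-3.141, 0.001, 3.118]
wrist_force: [0.3, -0.1, 1.4]
grip_width: 44.1
```

```bash
python3 - <<'E'
from plant import arm
import cv2,pickle
o=arm.get_obs();m=arm.camera_model("wrist");f=arm.grab_frame("wrist")
print(o["time"],o["eef_pos"],o["eef_rot"],o["grip_width"],o["wrist_force"])
cv2.imwrite("pics/w2.png",f);pickle.dump(m,open("w2.pkl","wb"))
E
```

```text
3.5333 [ 495.8600244  -262.76408717   82.20675946] [-3.14108729e+00  9.07138284e-04  3.11769451e+00] 44.12436382575104 [ 0.34111746 -0.13893288  1.44299791]
```

View pics/w2.png

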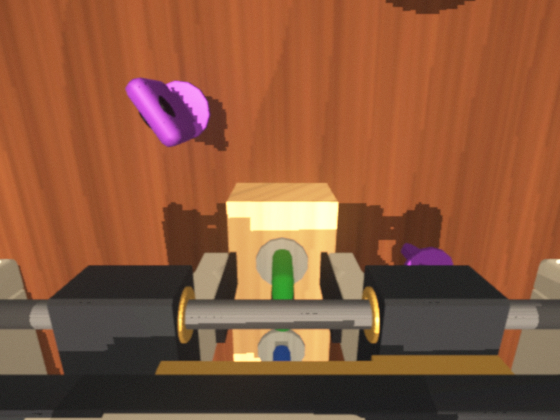

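The green head (282,275) sits between the pads at (215..345), with blue behind at (281,355). Closing the gripper.

{"method": "send_rows", "body": {"translation": [[0,0,0],[0,0,0],[0,0,0],[0,0,0],[0,0,0],[0,0,0],[0,0,0],[0,0,0]], "rotation": [[0,0,0],[0,0,0],[0,0,0],[0,0,0],[0,0,0],[0,0,0],[0,0,0],[0,0,0]], "grip": [1,1,1,1,1,1,1,1], "squeeze": 50}}

```text
time: 4.25
eef_pos: [495.0, -262.5, 81.3]
eef_rot: [-3.142, -0.0, 3.118]
wrist_force: [-1.2, 0.6, 2.9]
grip_width: 9.7
```

{"method": "send_rows", "body": {"translation": [[0,0,-0.005],[0,0,-0.01],[0,0,-0.015],[0,0,-0.02],[0,0,-0.03],[0,0,-0.03],[0,0,-0.03],[0,0,0],[0,0,0]], "rotation": [[0,0,0],[0,0,0],[0,0,0],[0,0,0],[0,0,0],[0,0,0],[0,0,0],[0,0,0],[0,0,0]], "grip": [1,1,1,1,1,1,1,1,1]}}

```text
time: 5.0
eef_pos: [496.2, -262.8, 224.1]
eef_rot: [-3.141, 0.005, 3.118]
wrist_force: [0.3, 0.0, -1.5]
grip_width: 9.7
```

```bash
python3 - <<'E'
from plant import arm
import cv2,pickle
o=arm.get_obs();m=arm.camera_model("wrist");f=arm.grab_frame("wrist")
print(o["time"],o["eef_pos"],o["eef_rot"],o["grip_width"],o["wrist_force"])
cv2.imwrite("pics/w3.png",f);pickle.dump(m,open("w3.pkl","wb"))
E
```

```text
5.0 [ 496.17453729 -262.76726681  224.07601476] [-3.14080052  0.00509826  3.1181367 ] 9.70952265483996 [ 0.31893801  0.04530576 -1.51822706]
```

View pics/w3.png

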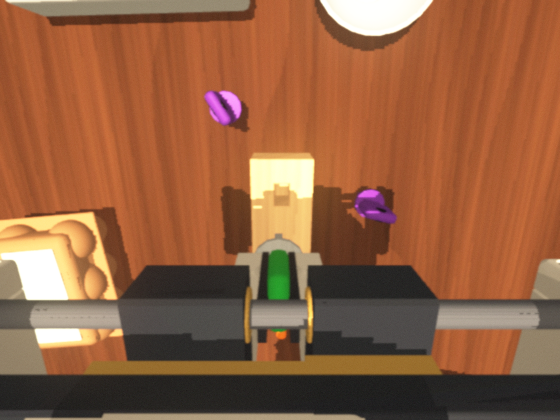

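Key lifted (grip width 9.7) with the slot left empty at (281,195). Next, over the lock.

{"method": "send_rows", "body": {"translation": [[0.0014,0.0306,0],[0.0014,0.0306,0],[0.0014,0.0306,0],[0.0014,0.0306,0],[0.0014,0.0306,0],[0.0014,0.0306,0],[0.0014,0.0306,0],[0.0014,0.0306,0],[0.0014,0.0306,0],[0.0014,0.0306,0],[0.0014,0.0306,0],[0.0014,0.0306,0],[0.0014,0.0306,0],[0.0014,0.0306,0],[0.0014,0.0306,0],[0.0014,0.0306,0],[0,0,0]], "rotation": [[0,0,0],[0,0,0],[0,0,0],[0,0,0],[0,0,0],[0,0,0],[0,0,0],[0,0,0],[0,0,0],[0,0,0],[0,0,0],[0,0,0],[0,0,0],[0,0,0],[0,0,0],[0,0,0],[0,0,0]], "grip": [1,1,1,1,1,1,1,1,1,1,1,1,1,1,1,1,1]}}

```text
time: 6.47
eef_pos: [484.0, 231.3, 219.9]
eef_rot: [-3.141, -0.001, 3.121]
wrist_force: [1.0, -0.7, -0.7]
grip_width: 9.6
```

{"method": "send_rows", "body": {"translation": [[0,0,0],[0,0,0],[0,0,0],[0,0,0],[0,0,0],[0,0,0],[0,0,0],[0,0,0],[0,0,0],[0,0,0],[0,0,0],[0,0,0],[0,0,0],[0,0,0],[0,0,0],[0,0,0],[0,0,0],[0,0,0]], "rotation": [[0,0,-1],[0,0,-1],[0,0,-1],[0,0,-1],[0,0,-1],[0,0,-1],[0,0,-1],[0,0,-1],[0,0,-1],[0,0,-1],[0,0,-1],[0,0,-1],[0,0,-1],[0,0,-1],[0,0,-1],[0,0,-0.87],[0,0,0],[0,0,0]], "grip": [1,1,1,1,1,1,1,1,1,1,1,1,1,1,1,1,1,1]}}

```text
time: 7.97
eef_pos: [483.8, 227.0, 220.3]
eef_rot: [3.14, -0.001, -1.506]
wrist_force: [-0.8, -0.5, -1.4]
grip_width: 10.0
```

```bash
python3 - <<'E'
from plant import arm
import cv2,pickle
o=arm.get_obs();m=arm.camera_model("wrist");f=arm.grab_frame("wrist")
print(o["time"],o["eef_pos"],o["eef_rot"],o["grip_width"],o["wrist_force"],o["joints"])
cv2.imwrite("pics/w4.png",f);pickle.dump((m,o),open("w4.pkl","wb"))
for n in("scene","side"):cv2.imwrite(f"pics/{n}4.png",arm.grab_frame(n))
a=cv2.imread("pics/scene4.png")[110:190,260:367];b=cv2.imread("pics/side4.png")[220:300,260:367]
import numpy as np
cv2.imwrite("pics/c4.png",np.hstack([cv2.resize(x,(400,300),interpolation=cv2.INTER_CUBIC) for x in(a,b)]))
E
```

```text
7.9667 [483.83503706 226.96900582 220.34604657] [ 3.14018295e+00 -9.99851922e-04 -1.50634613e+00] 9.99677232489381 [-0.8289293  -0.46282035 -1.38337651] [ 8.05553336e-01  1.52516552e-01 -3.41905870e-01 -2.42982992e-04
 -1.07808889e+00  8.29807604e-01]
```

View pics/w4.png

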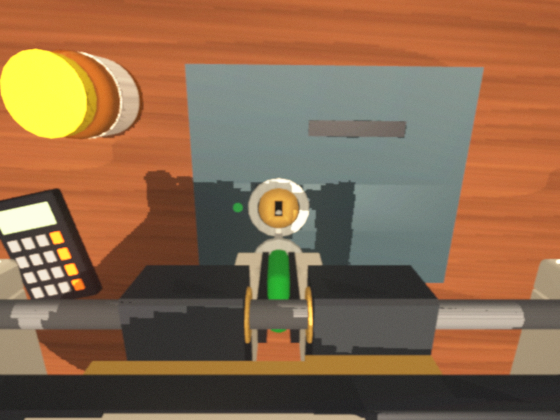

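View pics/c4.png

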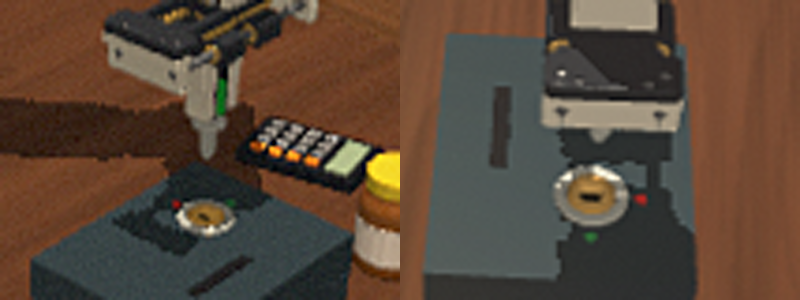

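Wrist view: brass lock at (278,207), dark keyway at its centre, pointer below it, green dot at (238,208), and the key's collar at (278,245). I'll measure it at z=95.

```bash
python3 - <<'E'
from h import *
import pickle
m,o=pickle.load(open("w4.pkl","rb"));im=cv2.imread("pics/w4.png")
for c,lo,hi in [("brass",(10,90,60),(30,255,255)),("gdot",(50,100,50),(85,255,255))]:
    for b in blobs(im,lo,hi,(225,170,330,240),8)[:2]: print(c,b,plane(m,b[1],95 if c=="brass" else 90).round(1))
g=cv2.cvtColor(im,cv2.COLOR_BGR2GRAY)
# rim ellipse: bright outer
hs=cv2.cvtColor(im,cv2.COLOR_BGR2HSV)
w=cv2.inRange(hs,(0,0,110),(180,70,255));w[:170]=0;w[236:]=0;w[:,:240]=0;w[:,320:]=0
c=max(cv2.findContours(w,cv2.RETR_EXTERNAL,cv2.CHAIN_APPROX_NONE)[0],key=cv2.contourArea)
e=cv2.fitEllipse(cv2.convexHull(c));print("rim",e,plane(m,e[0],94).round(1), cv2.boundingRect(c))
# slot dark
s=cv2.inRange(g,0,60);s2=np.zeros_like(s);s2[195:222,268:290]=s[195:222,268:290]
n,l,st,ce=cv2.connectedComponentsWithStats(s2);print("slot",[(st[i],ce[i].round(1),plane(m,ce[i],95).round(1)) for i in range(1,n)])
# expected key tip/collar projection
for z in (36,32,69): print("proj",z,proj(m,np.array(o["eef_pos"])-[0,0,z]).round(1))
# box edges via box top corners lines
cv2.imwrite("pics/w4c.png",cv2.resize(im[180:300,208:368],(800,600),interpolation=cv2.INTER_CUBIC))
E
```

```text
brass (1236, array([278.1, 207.6]), array([258, 188,  41,  40], dtype=int32)) [485.9 226.9  95. ]
gdot (85, array([237.3, 207.2]), array([233, 202,  10,  11], dtype=int32)) [482.5 260.9  90. ]
rim ((281.048095703125, 188.29315185546875), (80.1830825805664, 116.72727966308594), 163.10684204101562) [502.1 225.5  94. ] (240, 170, 80, 66)
slot [(array([276, 202,   6,   8,  43], dtype=int32), array([278.3, 205.3]), array([487.9, 226.8,  95. ]))]
proj 36 [277.8 258.9]
proj 32 [277.8 262.1]
proj 69 [277.8 236.4]
```

View pics/w4c.png

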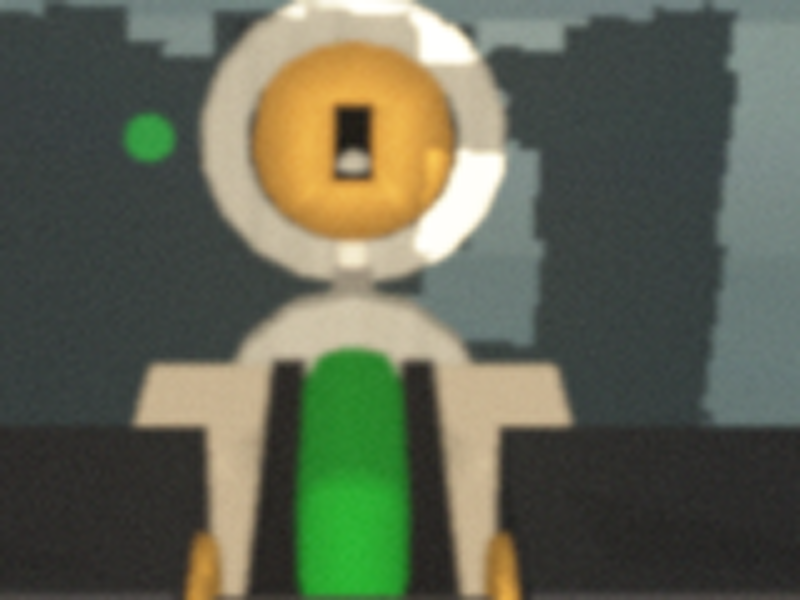

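```bash
python3 - <<'E'
from h import *
import pickle
m,o=pickle.load(open("w4.pkl","rb"));im=cv2.imread("pics/w4.png")
P=np.array(o["eef_pos"])
t=np.array([np.sin(-1.506),-np.cos(-1.506),0])
for off in(13,15,17):
  for z in (32,36): print(off,z,proj(m,P-t*off-[0,0,z]).round(1))
print(plane(m,(278.4,208.1),95).round(1))
hs=cv2.cvtColor(im,cv2.COLOR_BGR2HSV)
box=cv2.inRange(hs,(80,20,30),(110,150,200))
pts=[]
for c in range(210,470,5):
    r=np.where(box[40:120,c])[0]
    if len(r): pts.append(plane(m,(c,r[0]+40-.5),90))
pts=np.array(pts);vx,vy,x0,y0=cv2.fitLine(pts[:,:2].astype(np.float32),cv2.DIST_HUBER,0,.01,.01).ravel();print("back edge dir, yaw",np.arctan(-vx/vy),x0,y0)
L=[];R=[]
for r in range(80,170,4):
    x=np.where(box[r])[0];x=x[(x>150)&(x<520)];L.append(plane(m,(x[0]-.5,r),90));R.append(plane(m,(x[-1]+.5,r),90))
for E in(L,R):
    E=np.array(E);vx,vy,x0,y0=cv2.fitLine(E[:,:2].astype(np.float32),cv2.DIST_HUBER,0,.01,.01).ravel();print("side yaw",np.arctan(vy/vx),x0,y0)
E
```

```text
13 32 [277.8 240.6]
13 36 [277.8 237.7]
15 32 [277.8 237.2]
15 36 [277.8 234.3]
17 32 [277.8 233.7]
17 36 [277.8 231. ]
[485.5 226.6  95. ]
back edge dir, yaw 0.054206323 592.40796 193.58368
side yaw 0.050857425 545.9229 298.3719
side yaw 0.074673355 563.1373 82.28813
```

```bash
python3 - <<'E'
from h import *
from plant import arm
import pickle
m,o=pickle.load(open("w4.pkl","rb"));P=np.array(o["eef_pos"])
L=np.array([485.5,226.6,95])
for n in("scene","side"):
    c=arm.camera_model(n)
    print(n,"tip",proj(c,P-[0,0,69]).round(1),"collar",proj(c,P-[0,0,34]).round(1),"lock",proj(c,L).round(1),"grip",proj(c,P-[0,0,6]).round(1))
a=cv2.imread("pics/scene4.png")[130:175,285:345];b=cv2.imread("pics/side4.png")[240:285,285:345]
cv2.imwrite("pics/c4b.png",np.hstack([cv2.resize(x,(400,300),interpolation=cv2.INTER_CUBIC) for x in(a,b)]))
E
```

```text
scene tip [315.1 151.3] collar [315.6 141.8] lock [314.7 166.4] grip [316.  133.9]
side tip [312.5 256.5] collar [313.3 247. ] lock [310.5 270.9] grip [314. 239.]
```

View pics/c4b.png

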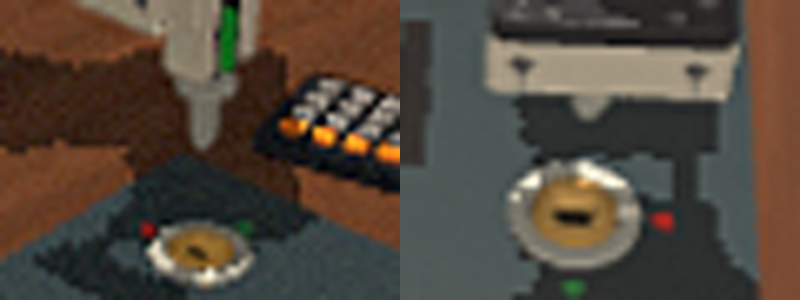

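{"method": "send_rows", "body": {"translation": [[0.0006,-0.003,0.01],[0,0,0.015],[0,0,0.015],[0,0,0.008],[0,0,0],[0,0,0],[0,0,0]], "rotation": [[0,0,0],[0,0,0],[0,0,0],[0,0,0],[0,0,0],[0,0,0],[0,0,0]], "grip": [1,1,1,1,1,1,1]}}

```text
time: 8.7
eef_pos: [487.7, 227.3, 173.7]
eef_rot: [-3.141, 0.0, -1.503]
wrist_force: [0.5, 0.3, -0.5]
grip_width: 9.6
```

```bash
python3 - <<'E'
from plant import arm
import cv2,pickle
import numpy as np
from h import *
o=arm.get_obs();m=arm.camera_model("wrist");f=arm.grab_frame("wrist");s=arm.grab_frame("scene");d=arm.grab_frame("side")
print(o["time"],o["eef_pos"],o["eef_rot"],o["grip_width"],o["wrist_force"])
P=np.array(o["eef_pos"])
for n in("scene","side"):
    c=arm.camera_model(n);print(n,proj(c,P-[0,0,69]),proj(c,np.array([485.5,226.6,95])))
print(proj(m,P-[0,0,69]),proj(m,np.array([485.5,226.6,95])))
r=lambda x,w=400,h=300:cv2.resize(x,(w,h),interpolation=cv2.INTER_CUBIC)
cv2.imwrite("pics/c5.png",np.vstack([np.hstack([r(s[135:180,285:345]),r(d[245:290,285:345])]),np.hstack([r(f[180:300,208:368]),r(f[150:210,238:318])])]))
E
```

```text
8.7 [487.72548471 227.29014663 173.68921854] [-3.14087449e+00  2.49110560e-04 -1.50332234e+00] 9.642492179993521 [ 0.5235173   0.27963445 -0.48833005]
scene [315.43125914 164.08654258] [314.66082681 166.40907228]
side [309.83159524 268.59298995] [310.50856805 270.89105142]
[277.96479338 236.58292124] [278.75276567 234.22929389]
```

View pics/c5.png

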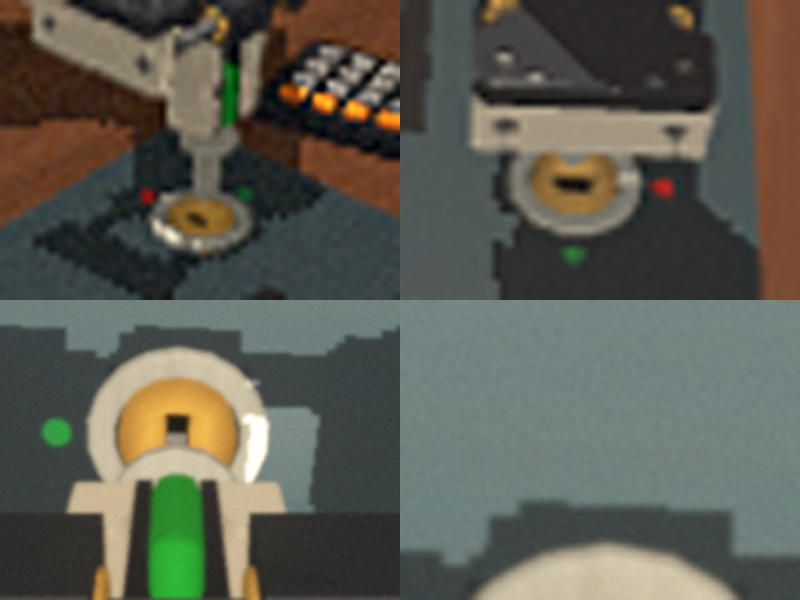

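```bash
python3 - <<'E'
from plant import arm
import cv2
import numpy as np
from h import *
o=arm.get_obs();s=arm.grab_frame("scene");d=arm.grab_frame("side");print(o["eef_pos"])
cv2.imwrite("pics/s6.png",s);cv2.imwrite("pics/d6.png",d)
r=lambda x,w=400,h=400:cv2.resize(x,(w,h),interpolation=cv2.INTER_CUBIC)
cv2.imwrite("pics/c6.png",np.hstack([r(s[152:177,303:328]),r(d[258:283,298:323])]))
E
```

```text
[487.62278968 227.35422944 173.91123443]
```

View pics/c6.png

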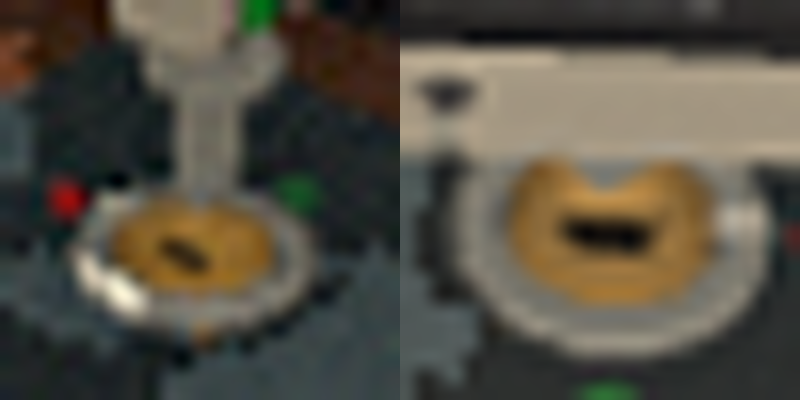

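```bash
python3 - <<'E'
from plant import arm
from h import *
sc,sd=arm.camera_model("scene"),arm.camera_model("side")
q=lambda x,y,x0,y0:(x0+x/16-.5+.03,y0+y/16-.5+.03)
ts,ss=q(207,197,303,152),q(184,253,303,152)
td,sl=q(205,187,298,258),q(207,235,298,258)
print("tip",tri([ray(sc,ts),ray(sd,td)]),"slot",tri([ray(sc,ss),ray(sd,sl)]))
for z in(103,105,107):print(z,plane(sc,ts,z).round(1),plane(sd,td,z).round(1))
print(plane(sc,ss,95).round(1),plane(sd,sl,95).round(1))
E
```

```text
tip (array([486.3545853 , 228.90420837, 104.32274107]), [0.1, 0.1]) slot (array([484.41994144, 226.3982737 ,  90.38066639]), [1.1, 1.1])
103 [485.  230.5 103. ] [486.3 227.8 103. ]
105 [487.1 228.1 105. ] [486.3 229.4 105. ]
107 [489.2 225.7 107. ] [486.3 231.1 107. ]
[487.9 221.   95. ] [485.3 230.9  95. ]
```

Relative to the slot, the tip is about 1 mm too far in +x. I'll correct that and enter the mouth.

{"method": "send_rows", "body": {"translation": [[0,0.001,0.003],[0,0,0.005],[0,0,0.005],[0,0,0.004],[0,0,0],[0,0,0]], "rotation": [[0,0,0],[0,0,0],[0,0,0],[0,0,0],[0,0,0],[0,0,0]], "grip": [1,1,1,1,1,1]}}

```text
time: 9.45
eef_pos: [486.1, 226.8, 155.7]
eef_rot: [3.141, -0.001, -1.503]
wrist_force: [1.4, -0.1, -0.5]
grip_width: 10.0
```

{"method": "send_rows", "body": {"translation": [[0,0,0.003],[0,0,0.003],[0,0,0]], "rotation": [[0,0,0],[0,0,0],[0,0,0]], "grip": [1,1,1]}}

```text
time: 9.7
eef_pos: [486.0, 226.8, 149.6]
eef_rot: [3.141, -0.0, -1.503]
wrist_force: [-0.1, -0.7, -0.7]
grip_width: 9.9
```

{"method": "send_rows", "body": {"translation": [[0,0,0.002],[0,0,0.002],[0,0,0.002],[0,0,0]], "rotation": [[0,0,0],[0,0,0],[0,0,0],[0,0,0]], "grip": [1,1,1,1]}}

```text
time: 10.03
eef_pos: [486.8, 227.4, 144.7]
eef_rot: [-3.14, 0.001, -1.503]
wrist_force: [1.1, 0.6, 2.1]
grip_width: 9.8
```

{"method": "send_rows", "body": {"translation": [[0,0,0.002],[0,0,0.002],[0,0,0]], "rotation": [[0,0,0.3],[0,0,-0.6],[0,0,0.3]], "grip": [1,1,1]}}

```text
time: 10.28
eef_pos: [486.9, 227.6, 141.5]
eef_rot: [-3.14, 0.001, -1.499]
wrist_force: [-1.9, -0.0, 9.1]
grip_width: 10.0
```

{"method": "send_rows", "body": {"translation": [[0,0,0.002],[0,0,0.0],[0,0,0.002],[0,0,0]], "rotation": [[0,0,0.5],[0,0,-1],[0,0,1],[0,0,-0.5]], "grip": [1,1,1,1]}}

```text
time: 10.62
eef_pos: [486.9, 227.6, 137.9]
eef_rot: [-3.14, 0.001, -1.51]
wrist_force: [-1.9, -0.3, 7.5]
grip_width: 10.0
```

{"method": "send_rows", "body": {"translation": [[0,0,0.0015],[0,0,0.0],[0,0,0.0015],[0,0,0]], "rotation": [[0,0,0.5],[0,0,-1],[0,0,1],[0,0,-0.5]], "grip": [1,1,1,1]}}

```text
time: 10.95
eef_pos: [486.6, 227.4, 133.3]
eef_rot: [-3.141, 0.001, -1.511]
wrist_force: [1.5, 4.0, -4.2]
grip_width: 9.9
```

{"method": "send_rows", "body": {"translation": [[0,0,0.001],[0,0,0.001],[0,0,0],[0,0,0]], "rotation": [[0,0,0],[0,0,0],[0,0,0],[0,0,0]], "grip": [1,1,1,1]}}

```text
time: 11.28
eef_pos: [486.6, 227.1, 131.5]
eef_rot: [-3.141, 0.0, -1.503]
wrist_force: [0.7, 0.4, 4.8]
grip_width: 9.8
```

```bash
python3 - <<'E'
from plant import arm
import cv2
import numpy as np
o=arm.get_obs();s=arm.grab_frame("scene");f=arm.grab_frame("wrist");print(o["eef_pos"],o["wrist_force"],o["wrist_torque"])
r=lambda x,w=400,h=400:cv2.resize(x,(w,h),interpolation=cv2.INTER_CUBIC)
cv2.imwrite("pics/c7.png",np.hstack([r(s[145:185,295:335]),r(f[180:300,208:328])]))
E
```

```text
[486.6255717  227.10035913 131.46679102] [0.65490696 0.35878534 4.79583724] [-0.02443666 -0.04333975 -0.02254508]
```

View pics/c7.png

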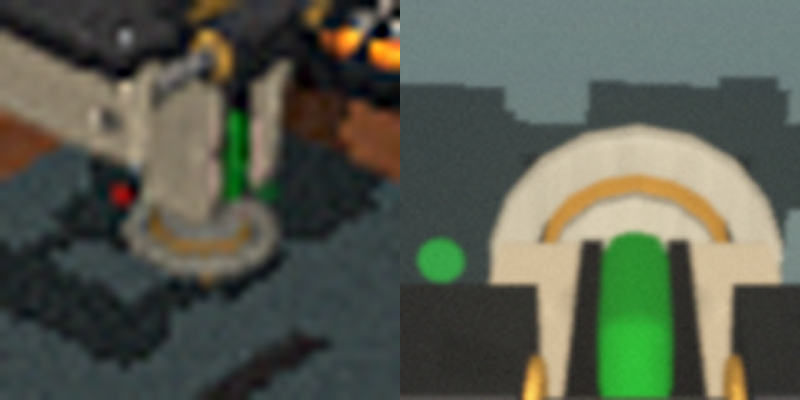

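The collar now covers the brass face in both views (wrist crop, centre about (635,220)). I'll press a bit more to confirm it is seated.

{"method": "send_rows", "body": {"translation": [[0,0,0.001],[0,0,0],[0,0,0]], "rotation": [[0,0,0.5],[0,0,-1],[0,0,0.5]], "grip": [1,1,1]}}

```text
time: 11.63
eef_pos: [486.7, 227.2, 131.2]
eef_rot: [-3.14, 0.0, -1.495]
wrist_force: [-1.0, -1.2, 10.9]
grip_width: 9.9
```

{"method": "send_rows", "body": {"translation": [[0,0,0.001],[0,0,0],[0,0,0]], "rotation": [[0,0,0.5],[0,0,-1],[0,0,0.5]], "grip": [1,1,1]}}

```text
time: 11.88
eef_pos: [486.7, 227.2, 131.1]
eef_rot: [-3.14, 0.0, -1.494]
wrist_force: [-5.1, -1.9, 19.3]
grip_width: 9.5
```

Hard stop at TCP z=131.1 (expected home is 131) with 19 N. The key is seated, so I'll begin the clockwise turn (+ about tool z).

{"method": "send_rows", "body": {"translation": [[0,0,-0.0005],[0,0,0],[0,0,0],[0,0,0],[0,0,0],[0,0,0]], "rotation": [[0,0,0.7],[0,0,0.7],[0,0,0.7],[0,0,0.7],[0,0,0.7],[0,0,0.7]], "grip": [1,1,1,1,1,1]}}

```text
time: 12.38
eef_pos: [486.7, 226.3, 131.2]
eef_rot: [-3.14, -0.0, -1.946]
wrist_force: [-2.5, -5.0, 16.5]
grip_width: 9.4
```

```bash
python3 - <<'E'
from plant import arm
import cv2
import numpy as np
o=arm.get_obs();f=arm.grab_frame("wrist");print(o["eef_pos"],o["eef_rot"],o["wrist_force"],o["wrist_torque"],o["joints"])
cv2.imwrite("pics/c8.png",cv2.resize(f[160:310,178:378],(800,600),interpolation=cv2.INTER_CUBIC))
E
```

```text
[486.68114934 226.34807833 131.15951699] [-3.14032579e+00 -4.96899765e-04 -1.94611186e+00] [-2.52509924 -4.9824198  16.45422699] [-1.73611356  1.21617326  0.07194563] [ 0.80170476  0.24535282 -0.4540397   0.001778   -0.87137739  0.39263174]
```

View pics/c8.png

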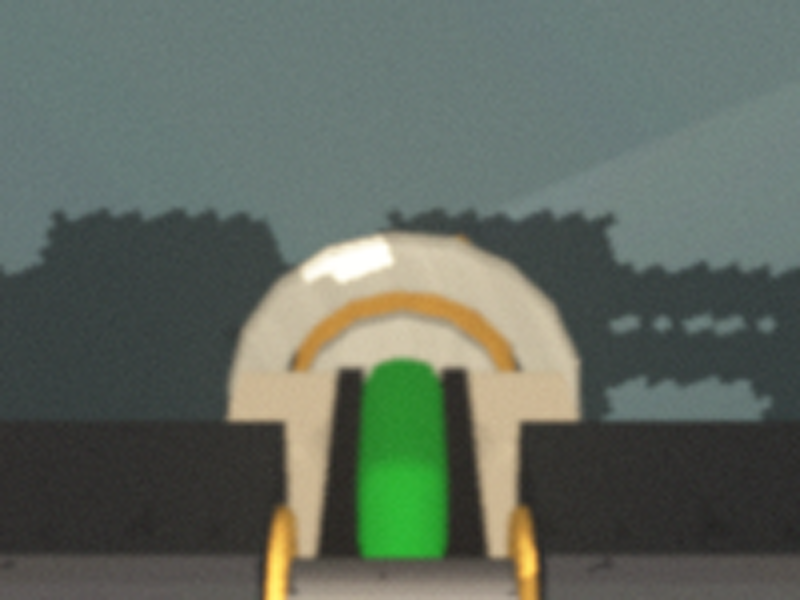

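Turning with the key. Continuing.

{"method": "send_rows", "body": {"translation": [[0.0004,0.0001,0],[0.0004,0.0001,0],[0,0,0],[0,0,0],[0,0,0],[0,0,0],[0,0,0]], "rotation": [[0,0,0.8],[0,0,0.8],[0,0,0.8],[0,0,0.8],[0,0,0.8],[0,0,0.8],[0,0,0.8]], "grip": [1,1,1,1,1,1,1]}}

```text
time: 13.02
eef_pos: [486.0, 225.4, 131.2]
eef_rot: [-3.14, -0.0, -2.533]
wrist_force: [-2.6, -5.2, 18.0]
grip_width: 9.6
```

{"method": "send_rows", "body": {"translation": [[0,0,0],[0,0,0],[0,0,0],[0,0,0],[0,0,0],[0,0,0],[0,0,0],[0,0,0],[0,0,0]], "rotation": [[0,0,0.8],[0,0,0.8],[0,0,0.8],[0,0,0.8],[0,0,0.8],[0,0,0.8],[0,0,0.8],[0,0,0],[0,0,0]], "grip": [1,1,1,1,1,1,1,1,1]}}

```text
time: 13.77
eef_pos: [485.4, 225.1, 131.2]
eef_rot: [-3.14, -0.0, -3.116]
wrist_force: [-5.9, -5.6, 19.5]
grip_width: 9.8
```

```bash
python3 - <<'E'
from plant import arm
import cv2
import numpy as np
o=arm.get_obs();f=arm.grab_frame("wrist");s=arm.grab_frame("scene");d=arm.grab_frame("side");print(o["time"],o["eef_pos"],o["eef_rot"],o["wrist_force"],o["wrist_torque"],o["grip_width"])
r=lambda x,w=400,h=300:cv2.resize(x,(w,h),interpolation=cv2.INTER_CUBIC)
cv2.imwrite("pics/c9.png",np.vstack([np.hstack([r(s[145:190,285:345]),r(d[250:295,280:340])]),np.hstack([r(f[160:310,178:378]),r(f)])]))
E
```

```text
13.7667 [485.39362028 225.11328173 131.1525644 ] [-3.13974300e+00 -4.45686697e-04 -3.11612872e+00] [-5.89299578 -5.5721219  19.45636103] [-1.92889426  2.4756327   0.05556879] 9.84340213912512
```

View pics/c9.png

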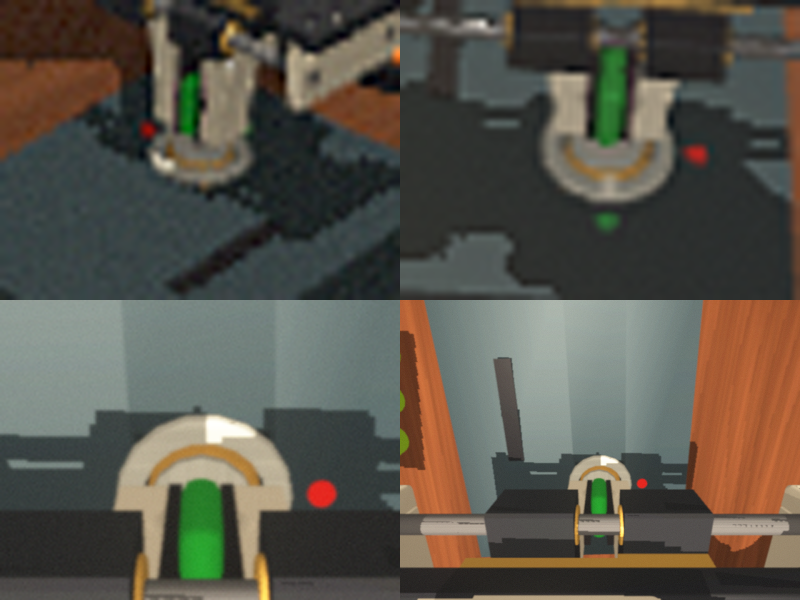

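{"method": "send_rows", "body": {"translation": [[0.0006,-0.0005,0],[0,0,0],[0,0,0],[0,0,0],[0,0,0]], "rotation": [[0,0,0.6],[0,0,0.6],[0,0,0.5],[0,0,0],[0,0,0]], "grip": [1,1,1,1,1]}}

```text
time: 14.33
eef_pos: [484.5, 225.2, 131.1]
eef_rot: [-3.141, -0.0, 2.99]
wrist_force: [-8.1, -1.9, 21.4]
grip_width: 9.6
```

```bash
python3 - <<'E'
from plant import arm
import cv2
import numpy as np
o=arm.get_obs();d=arm.grab_frame("side");f=arm.grab_frame("wrist");print(o["time"],o["eef_pos"],o["eef_rot"],o["wrist_force"],o["wrist_torque"],o["grip_width"])
r=lambda x,w=400,h=300:cv2.resize(x,(w,h),interpolation=cv2.INTER_CUBIC)
cv2.imwrite("pics/c10.png",np.hstack([r(d[258:288,290:330]),r(f[200:290,218:338])]))
E
```

```text
14.3333 [484.52749057 225.23692564 131.12657525] [-3.14062434e+00 -4.36937530e-04  2.98951034e+00] [-8.13182026 -1.94233566 21.35523159] [-0.77942708  3.39496259  0.2135345 ] 9.55069592002374
```

View pics/c10.png

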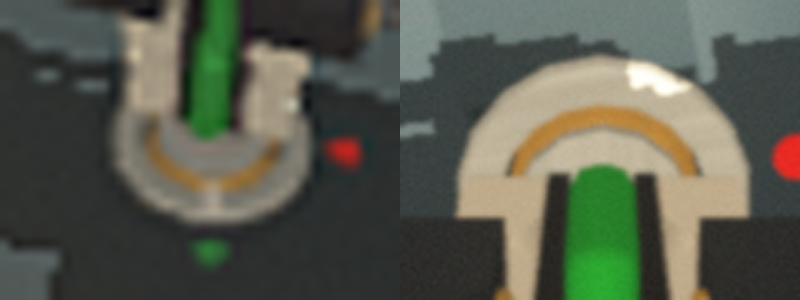

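The white pointer (side crop (212,190)) points at the green dot (210,250). Torque rose from 0.06 to 0.21 N m, above the 0.09 spring, so the cylinder is against its stop. I'll add a small margin, then a hold check.

{"method": "send_rows", "body": {"translation": [[0,0,0],[0,0,0],[0,0,0],[0,0,0],[0,0,0],[0,0,0],[0,0,0],[0,0,0],[0,0,0],[0,0,0],[0,0,0],[0,0,0]], "rotation": [[0,0,0.2],[0,0,0],[0,0,0],[0,0,0],[0,0,0],[0,0,0],[0,0,0],[0,0,0],[0,0,0],[0,0,0],[0,0,0],[0,0,0]], "grip": [1,1,1,1,1,1,1,1,1,1,1,1]}}

```text
time: 15.43
eef_pos: [484.5, 225.3, 131.1]
eef_rot: [-3.141, -0.0, 2.969]
wrist_force: [-9.0, -2.0, 19.9]
grip_width: 9.4
```

```bash
python3 - <<'E'
from plant import arm
import cv2
import numpy as np
o=arm.get_obs();d=arm.grab_frame("side");s=arm.grab_frame("scene");print(o["time"],o["eef_pos"],o["eef_rot"],o["wrist_force"],o["wrist_torque"],o["grip_width"])
cv2.imwrite("pics/sfin.png",s)
r=lambda x,w=400,h=300:cv2.resize(x,(w,h),interpolation=cv2.INTER_CUBIC)
cv2.imwrite("pics/c11.png",np.hstack([r(d[258:288,290:330]),r(s)]))
E
```

```text
15.4333 [484.51481775 225.25989282 131.14057746] [-3.14060509e+00 -3.95373051e-04  2.96915590e+00] [-9.04420924 -2.033042   19.85417429] [-0.6536626   3.52680547  0.3774073 ] 9.435672148867331
```

View pics/c11.png

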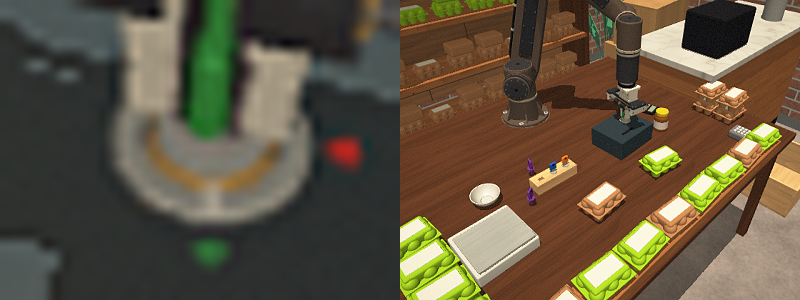

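Torque holds steady against the stop (0.38 N m), the pointer is at the green dot, and the bystanders are in place. Handing in.

```bash
python3 -c "
from plant import arm
print(arm.finish_job())"
```

```text
the job is handed in; nothing more can be done
None
```

I took the green-headed key from the stand, pushed it home in the cash-box lock and turned it clockwise to the stop. I handed the job in at about 15.5 s, still gripping the key and holding it turned.

- **Seated:** the tool stopped at TCP z = 131.1 mm against an expected 131, with about 20 N downward, so the collar is flat on the lock face. I rocked the key slightly while passing the pins.
- **Turned:** the hand went about 1.81 rad. The white pointer lines up with the green dot in the side view. Wrist torque rose to 0.38 N m, well above the 0.09 N m spring, so the cylinder is against its stop.
- **Held:** the pose and grip (9.4 mm opening) stayed steady for the last second before hand-in.
- **Bystanders:** the final overview shows the blue, orange and purple keys and the counter goods in place, judged by eye only.
- **Disagreements:** a side force of about 9 N remained on the wrist. The estimates of the lock's position and the key's offset in the hand differed between cameras by about 1–2 mm. Neither stopped the insertion or the turn.

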